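# Close the drying rack shelf and turn its status paddle over

## Task

The tray is packed: push the pulled-out tray shelf fully home into the drying rack with your fingertips. Then flip the status paddle beside the rack right over its pivot, so that it lies flat on the far side with its three-bar face up. Pick nothing up: the retractor stays lying on the shelf, and the bowl, the bracket and the stringer rod stay where they are.

Things in the scene. Friction and masses are not known exactly. Their poses are not given: they have to be found in the camera images.
- rack: Fixed open steel wire drying rack, 180 mm deep (x), 170 mm wide (y), 129 mm high. Origin on the counter on the rack's middle line, 35 mm behind its front posts; its -x axis points out of the front, roughly to the robot (yaw within 0.15 rad). It stands left or right of the counter's middle, the status flag on the other side.
- shelf (a joint): How far the steel tray shelf is pulled out of the front of the rack, in m: 0 = fully home against its stop, 0.09 = furthest out. It slides along the rack's x axis; pushing it in takes about 3 N. It stays where it is left.
- shelf_front (a point): Middle of the outer (robot-side) face of the shelf's upright front plate, 150 mm wide (y), 50 to 100 mm above the counter; moves with the shelf. Push it along the rack's +x. With the shelf home the plate is 45 mm in front of the rack's posts. Behind it is an open tray 200 mm deep, side walls 20 mm, floor 59 mm above the counter.
- flag_stand: Fixed steel stand of the status flag: foot 100 x 70 x 8 mm, a 30 x 50 mm column on its middle, two small hinge cheeks. The origin is on the counter, 35 mm behind (+x of) the column's middle. Its y axis is along the hinge pin, its -x axis points roughly to the robot (yaw within 0.3 rad).
- paddle_pivot (a point): Middle of the hinge pin, 85 mm above the counter, fixed on the stand; axes as flag_stand. The pin is 80 mm long along y; the cheeks stand 8 mm above the pin, 34 to 38 mm either side of its middle.
- paddle (a joint): Angle of the white plastic paddle about its pin, rad: 0 = level on the robot's side (-x of the pin), face with one round disc up; pi/2 = upright; pi = level on the far side (+x), face with three parallel bars up. Stops at 0 and pi. It starts within 0.12 of 0. The hinge is stiff: the paddle stays at any angle it is left at; turning it takes about 1 N at the lip.
- paddle_lip (a point): Middle of the paddle's lip, 93 mm from the pin; moves with the paddle. The paddle is a plate 60 mm wide (y), 4 mm thick, reaching 88 mm from the pin, then a 16 mm lip bent 45 degrees to the disc side (up at 0, down at pi). The space under its outer part is free down to the stand's foot; a fingertip slanted forward fits under the lip.
- retractor: Loose titanium retractor, 118 mm long, 12 to 24 mm wide, 18 mm high at one end, lying across the tray shelf. Origin in the middle of its underside, x axis along its length.
- bowl: Loose small steel lotion bowl, 80 mm across and 35 mm high, on the counter beyond the middle. Origin at the centre of its underside.
- bracket: Loose ribbed black plastic instrument bracket, 80 x 28 mm, 28 mm high, on the counter between rack and flag. Origin at the centre of its underside, x along its length.
- stringer: Loose purple plastic stringer rod, 240 mm long, 10 mm thick, lying on the counter between rack and flag, pointing away from the robot. Origin at the middle of its underside, x along its length.
Mind the look-alikes: they are no part of the job. What is shaped like the flag_stand but green or yellow is not meant.

How it is judged:
By the outcome, as a careful person would: the job done as asked, in the order asked, and still so for the second after the job is handed in, with the robot touching nothing.
It also fails if it takes over 67 s, if anything falls off the work surface, if the arm or the gripper's body presses on something with over 40 N, if the wrist force passes 120 N, or if a joint passes its speed limit or range.

## Robot

A 7-joint arm with a two-finger parallel gripper is mounted at the origin on the work surface. World frame = base frame: x ahead of the robot, y to its left, z up, the work surface at z = 0. Lengths are in m, angles in rad, forces in N, time in s.
With the tool pointing down it reaches from about 0.425 to 0.95 m from the base axis. Payload 16.7 kg.
Tool frame: the origin (TCP) lies between the finger pads; the fingertips stand 22 mm ahead of it and the grasp point (between the pads) lies 3 mm ahead of it (bot.finger_overhang is the distance from the TCP to the fingertips, in m); z points along the fingers, y is the line along which they close (so a half turn about z gives the same grasp; the last joint's range is limited). The gripper opens to 94 mm and grips with 3 to 60 N. Pads are 16 mm wide; open, the fingers measure 119 mm over their backs; the gripper's body (75 mm by 177 mm) begins 78 mm behind the grasp point.
Start: joints at [1.135, 0.426, 0.074, 1.606, -0.034, 1.111, -0.067], TCP at [0.19, -0.648, 0.227] pointing down, gripper open.
Joint ranges: [-2.85, 2.85], [-0.5, 2.14], [-1.23, 1.37], [0.21, 2.46], [-1.02, 4.16], [0.16, 2.05], [-2.73, 2.73]. Speed limits (rad/s): [1.89, 1.89, 2.39, 2.39, 3.01, 3.01, 3.01].

## Interface

Orientations are given as a unit quaternion [x, y, z, w].
In Python, from bench import readout, viewer, bot gives the robot as it stands.
- The arm moves only by the tool apply_moves, never from a script. Its argument "plan" is a list of rows, each a list of 6 numbers: the shift along the world's x, y, z as a fraction of full scale, then the turn, a rotation vector about the world's x, y, z as a fraction of full scale. A call has 1 to 20 rows; each row shifts and turns the commanded pose from where the row before left it; what a row does not reach is not made up. Full scale, the value 1, is 30 mm for a shift and 45 degrees for a turn. A row lasts 1/8 s, in which the tool goes at most 62.5 mm and 10.7 degrees, less where a joint would pass 70% of its speed; a pose out of reach is approached as far as the arm can. A call with a number of a shift or a turn outside -1 to 1 is refused whole. A call with a gripper value outside its range is refused whole. "jaw" is the opening, from 0 (shut) to 1 (fully open), set as the call begins (left out, the last holds). The fingers move at their own pace and stop on an object; the grip force is fixed at half the most. Time passes only in rows, so rows that do not move let the fingers close. It gives the time, the measured TCP pose, the force, the opening and the grip force at its end, in the units of the state.
- readout.get_obs(): the state, without advancing time (a new reading comes with each control period).
- viewer.get_image(name): name is "scene" or "side" or "wrist"; returns a dict with "frame" (480x640x3 uint8, red, green, blue), "camera_matrix" (3x3 intrinsics, pixels), "camera_from_world" (4x4, takes a point from world to camera coordinates); the wrist camera has in their place "tool_from_camera" (4x4, takes a point from camera to tool coordinates, whose origin is the TCP and whose axes are the flange's). Camera axes: x right, y down, z forward; pixel columns grow to the right and rows downward; lengths in m; the calibration is good to about 2 mm. A picture is of the moment at which its call begins: read the wrist's pose just before it. There is no depth.
- bot.hand_in(): hands the job in; it is judged then, once.
The state is a dict: "time_s": time; "qpos": joint angles; "joint_vel": joint speeds; "effort": joint torques, N m; "tcp_pos": TCP position; "tool_rot": TCP orientation; "force": force on the tool from outside, world axes, zero at the start; "moment": the same for the moment, N m; "finger_gap": finger opening in m; "gripper_force": force on a finger pad.
Only numpy, scipy, OpenCV 4.12 (cv2) and the standard library are available. Lean on these libraries where they do the work, as an engineer would, in place of code of your own. Each camera call takes 0.05 s, during which the arm holds its last target. There are 200 camera calls.

## Working session

There is one attempt and no reset: what is moved stays moved. The work goes in short steps, Python scripts to look and compute and a tool call to move; the robot and the scene stay as the last step left them, time stands still between calls to the robot, and variables do not carry over. Pictures are saved under pics/ and viewed, at most 10 in all, crops included, and the job is handed in when it is done.

Besides the shell and the picture viewer there is one more tool, called after ">>>" as name(argument=value, ...), one argument or row to a line, values as JSON. apply_moves: Moves the arm, as the interface text tells. Shift numbers are shares of 30 mm and turn numbers shares of 45 degrees, none past 1 either way. Its arguments: {"type":"object","properties":{"plan":{"type":"array","items":{"type":"array","items":{"type":"number"}}},"jaw":{"type":"number"}},"required":["plan"]}

```bash
mkdir -p pics
cat > h.py <<'E'
from bench import readout, viewer, bot
import numpy as np, cv2
def cam(n):
    d=viewer.get_image(n); return d["frame"],np.array(d["camera_matrix"]),np.array(d.get("camera_from_world",d.get("tool_from_camera")))
def ray(K,T,u,v):
    R,t=T[:3,:3],T[:3,3]; o=-R.T@t; d=R.T@np.linalg.solve(K,[u,v,1]); return o,d
def onz(K,T,u,v,z):
    o,d=ray(K,T,u,v); return o+d*(z-o[2])/d[2]
def proj(K,T,p):
    c=K@(T[:3,:3]@np.asarray(p)+T[:3,3]); return c[:2]/c[2]
E
python3 - <<'E'
from h import *
for n in("scene","side"):
    f,K,T=cam(n); cv2.imwrite(f"pics/{n}0.png",f[:,:,::-1]); np.savez(n,K=K,T=T); print(n,K.round(1).tolist(),(-T[:3,:3].T@T[:3,3]).round(3),T[2,:3].round(2))
print(readout.get_obs())
E
```

```text
scene [[478.7, 0.0, 318.3], [0.0, 478.7, 230.9], [0.0, 0.0, 1.0]] [ 1.293 -0.01   0.546] [-0.79  0.12 -0.6 ]
side [[469.0, 0.0, 322.6], [0.0, 469.0, 236.4], [0.0, 0.0, 1.0]] [ 0.558 -0.586  0.56 ] [ 0.15  0.8  -0.58]
{'time_s': 0.1, 'qpos': array([ 1.13550126,  0.42665907,  0.07383341,  1.60652905, -0.03408735,
        1.11079038, -0.06710183]), 'joint_vel': array([-8.19822613e-05, -1.12839181e-03, -3.16469648e-04, -8.98062533e-04,
       -4.28051638e-04, -1.06811409e-03, -2.29313588e-04]), 'effort': array([ 8.06872733e-03, -9.37469888e+01,  3.67725693e+00, -4.55033219e+01,
       -4.84776136e-02,  1.68290682e-02,  5.49113633e-05]), 'tcp_pos': array([ 0.1901781 , -0.64727791,  0.22685813]), 'tool_rot': array([ 9.89808033e-01,  1.42406951e-01, -1.20367645e-04, -5.50648615e-04]), 'force': array([ 0.15340471, -0.28701669,  0.58506322]), 'moment': array([ 0.03967475,  0.01470351, -0.01660009]), 'gripper_force': 0.0, 'finger_gap': 0.09392597523520048}
```

View pics/scene0.png

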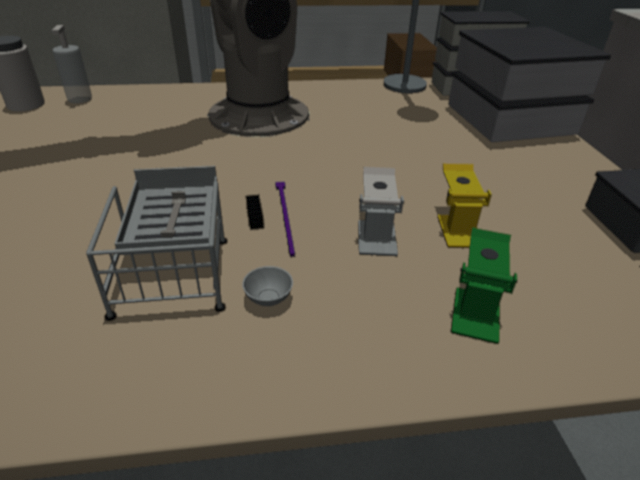

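View pics/side0.png

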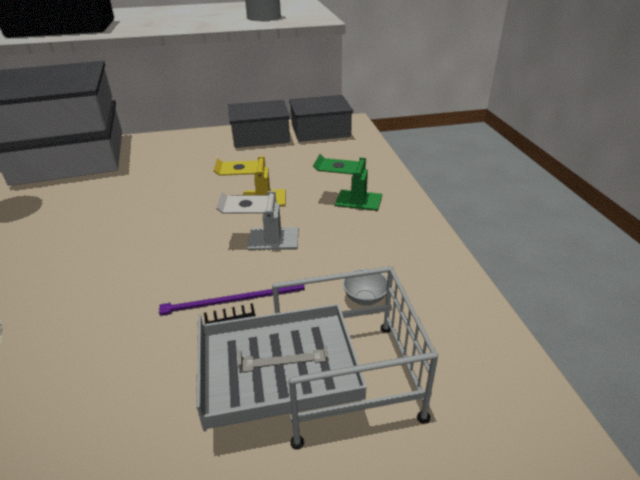

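Candidates for the flag: white/grey at scene (380,210) / side (258,215); yellow at scene (463,205), green at scene (485,285) are look-alikes. The white one is meant. The rack is at scene (165,240), with the shelf's front plate at (176,178). Checking with one close montage.

Run:
```python
import cv2,numpy as np
s=cv2.imread("pics/scene0.png");d=cv2.imread("pics/side0.png")
def c(i,x,y,w,h,W,H): return cv2.resize(i[y:y+h,x:x+w],(W,H),interpolation=cv2.INTER_CUBIC)
m=np.zeros((600,800,3),np.uint8)
m[:300,:300]=c(s,340,155,100,100,300,300)   # x3
m[:300,300:600]=c(d,210,180,100,100,300,300)
m[300:,:400]=c(s,85,155,160,120,400,300)  # x2.5... 
m[300:,400:]=c(d,185,255,267,200,400,300)
m=np.clip(m.astype(float)*1.5,0,255).astype(np.uint8)
cv2.imwrite("pics/crop0.png",m)
```

```text
(no output)
```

View pics/crop0.png

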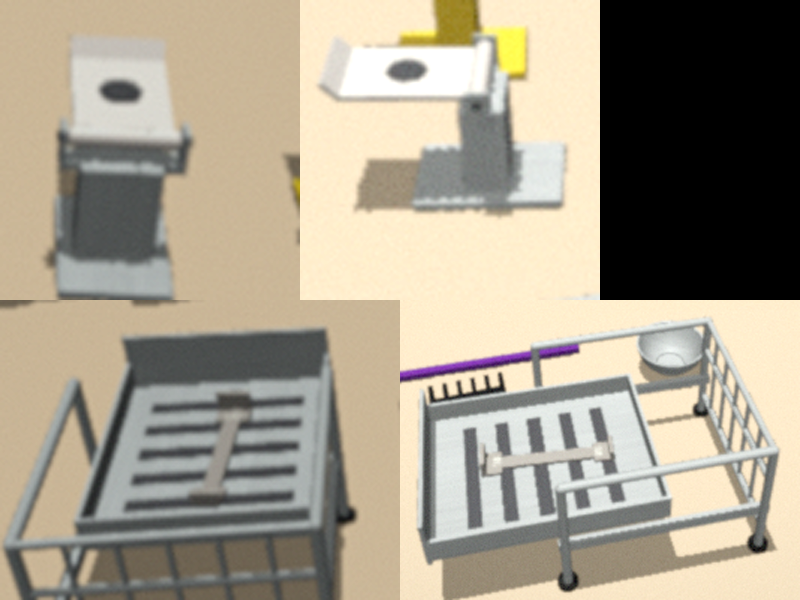

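The white stand with the disc up is the flag; its cheeks are at scene (362,198) and (402,200). The plate's top edge runs scene (134,171) to (216,167). The rack's top-rail corners are at side (275,287), (391,270), (435,355) and (294,382).

Run:
```python
from h import onz,np,ray,proj
S=np.load("scene.npz");D=np.load("side.npz")
s=lambda u,v,z:onz(S["K"],S["T"],u,v,z).round(4)
d=lambda u,v,z:onz(D["K"],D["T"],u,v,z).round(4)
print("plate scene",s(134.2,171,.1),s(215.8,167,.1))
print("plate side",d(197.5,317,.1))
for p in((275,287),(390.6,269.7),(435.3,355),(293.8,381.7)):print("rail",d(*p,.129))
C=lambda x,y:(340+x/3,155+y/3); E=lambda x,y:(210+(x-300)/3,180+y/3)
print("cheeks",s(*C(65,125),.093),s(*C(185,130),.093))
print("disc scene",s(*C(120,91),.087),"side",d(*E(407,70),.087))
print("lipjoint",s(*C(72,62),.087),s(*C(165,60),.087),d(*E(348,45),.087),d(*E(338,97),.087))
print("liptip",s(*C(70,38),.098),s(*C(165,40),.098),d(*E(333,38),.098),d(*E(321,88),.098))
print("foot side",d(*E(415,205),.008),d(*E(562,203),.008),d(*E(565,145),.008),d(*E(422,145),.008))
print("foot scene",s(*C(57,293),.008),s(*C(172,293),.008))
```

```text
plate scene [ 0.4785 -0.2384  0.1   ] [ 0.4764 -0.0899  0.1   ]
plate side [ 0.472  -0.0984  0.1   ]
rail [ 0.5817 -0.0925  0.129 ]
rail [ 0.749  -0.0906  0.129 ]
rail [ 0.7514 -0.251   0.129 ]
rail [ 0.5843 -0.254   0.129 ]
cheeks [0.5941 0.1678 0.093 ] [0.6061 0.2372 0.093 ]
disc scene [0.5495 0.2121 0.087 ] side [0.5557 0.2116 0.087 ]
lipjoint [0.5116 0.1897 0.087 ] [0.5145 0.25   0.087 ] [0.5191 0.2528 0.087 ] [0.511  0.1882 0.087 ]
liptip [0.5001 0.1899 0.098 ] [0.5081 0.2503 0.098 ] [0.5105 0.2447 0.098 ] [0.5019 0.1832 0.098 ]
foot side [0.5497 0.1714 0.008 ] [0.6446 0.1528 0.008 ] [0.6569 0.2192 0.008 ] [0.5592 0.2409 0.008 ]
foot scene [0.6456 0.159  0.008 ] [0.6526 0.2275 0.008 ]
```

>>> apply_moves(
  plan=[
    [0.5,1,0,0,0,-0.0215],
    [0.5,1,0,0,0,-0.0215],
    [0.5,1,0,0,0,-0.0215],
    [0.5,1,0,0,0,-0.0215],
    [0.5,1,0,0,0,-0.0215],
    [0.5,1,0,0,0,-0.0215],
    [0.5,1,0,0,0,-0.0215],
    [0.5,1,0,0,0,-0.0215],
    [0.5,1,0,0,0,-0.0215],
    [0.5,1,0,0,0,-0.0215],
    [0.5,1,0,0,0,-0.0215],
    [0.5,1,0,0,0,-0.0215],
    [0.5,1,0,0,0,-0.0215],
    [0.5,1,0,0,0,-0.0215],
    [0.5,1,0,0,0,-0.0215],
    [0.5,0.8,0,0,0,-0.0215],
    [0,0,0,0,0,0],
  ],
  jaw=0,
)

```text
time_s: 2.22
tcp_pos: [0.431, -0.1719, 0.2273]
tool_rot: [1.0, 0.009, -0.0, -0.0]
force: [-0.4, -0.3, 0.1]
finger_gap: 0.0001
gripper_force: 0.0
```

Run:
```python
from h import *
from scipy.spatial.transform import Rotation as R
o=readout.get_obs(); print(o["tcp_pos"],R.from_quat(o["tool_rot"]).as_matrix().round(3).tolist(),o["qpos"].round(2),o["force"])
d=viewer.get_image("wrist"); f=d["frame"]; cv2.imwrite("pics/w1.png",f[:,:,::-1]); np.savez("w1",K=d["camera_matrix"],C=d["tool_from_camera"],p=o["tcp_pos"],q=o["tool_rot"])
S=np.load("side.npz")
for p in((238,161),(238,175),(262,160)): print(onz(S["K"],S["T"],*p,.087).round(3))
```

```text
[ 0.43097306 -0.17193593  0.22733107] [[1.0, 0.019, -0.0], [0.019, -1.0, 0.0], [-0.0, -0.0, -1.0]] [ 0.48  0.09 -0.25  2.05  0.03  1.01 -1.34] [-0.38723129 -0.27684026  0.13667159]
[0.55  0.402 0.087]
[0.547 0.334 0.087]
[0.604 0.395 0.087]
```

View pics/w1.png

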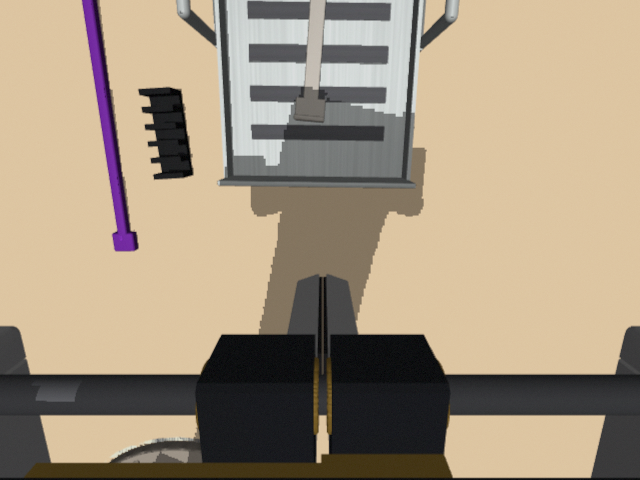

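Wrist view: the plate edge runs (219,183) to (415,183), with its middle at about 317, straight ahead of the shut fingers at (323,278). Nothing stands in front of it.

>>> apply_moves(
  plan=[
    [0,0,-0.87,0,0,0],
    [0,0,-0.87,0,0,0],
    [0,0,-0.87,0,0,0],
    [0,0,-0.87,0,0,0],
    [0,0,-0.87,0,0,0],
    [0.3,0,0,0,0,0],
    [0.3,0,0,0,0,0],
    [0.2,0,0,0,0,0],
    [0.2,0,0,0,0,0],
    [0.2,0,0,0,0,0],
    [0.2,0,0,0,0,0],
    [0.2,0,0,0,0,0],
    [0.2,0,0,0,0,0],
    [0.2,0,0,0,0,0],
    [0,0,0,0,0,0],
  ],
)

```text
time_s: 4.15
tcp_pos: [0.4909, -0.1735, 0.0969]
tool_rot: [1.0, 0.008, 0.0, -0.0]
force: [0.1, 0.3, 0.4]
finger_gap: 0.0003
gripper_force: 0.0
```

>>> apply_moves(
  plan=[
    [0.2,0,0,0,0,0],
    [0.2,0,0,0,0,0],
    [0.15,0,0,0,0,0],
    [0,0,0,0,0,0],
  ],
)

```text
time_s: 4.65
tcp_pos: [0.5074, -0.1736, 0.097]
tool_rot: [1.0, 0.008, 0.0, -0.0]
force: [-0.1, -1.2, -0.5]
finger_gap: 0.0004
gripper_force: 0.0
```

>>> apply_moves(
  plan=[
    [0.15,0,0,0,0,0],
    [0.15,0,0,0,0,0],
    [0.1,0,0,0,0,0],
    [0.1,0,0,0,0,0],
  ],
)

```text
time_s: 5.15
tcp_pos: [0.522, -0.1736, 0.097]
tool_rot: [1.0, 0.008, 0.0, -0.0]
force: [-2.5, 1.3, 1.8]
finger_gap: 0.0004
gripper_force: 1.3
```

>>> apply_moves(
  plan=[
    [0.1,0,0,0,0,0],
    [0.1,0,0,0,0,0],
  ],
)

```text
time_s: 5.4
tcp_pos: [0.5261, -0.1736, 0.0968]
tool_rot: [1.0, 0.008, -0.002, -0.0]
force: [-23.2, 2.5, 18.8]
finger_gap: 0.0009
gripper_force: 12.0
```

>>> apply_moves(
  plan=[
    [0.1,0,0,0,0,0],
  ],
)

```text
time_s: 5.52
tcp_pos: [0.5263, -0.1738, 0.0964]
tool_rot: [1.0, 0.007, -0.005, -0.0]
force: [-41.4, 4.0, 34.4]
finger_gap: 0.0003
gripper_force: 20.5
```

Force jumped to 41 N at x=0.526, where the stop was expected. Backing off and rising, then checking.

>>> apply_moves(
  plan=[
    [-0.5,0,0,0,0,0],
    [-0.7,0,0,0,0,0],
    [-0.7,0,0,0,0,0],
    [-0.7,0,0.8,0,0,0],
    [-0.7,0,0.8,0,0,0],
    [0,0,0.8,0,0,0],
    [0,0,0.8,0,0,0],
  ],
)

```text
time_s: 6.4
tcp_pos: [0.432, -0.1738, 0.1942]
tool_rot: [1.0, 0.008, 0.001, 0.0]
force: [0.1, 0.7, -0.2]
finger_gap: 0.0005
gripper_force: 0.0
```

Run:
```python
from h import *
f,K,T=cam("side"); f=np.clip(f*1.4,0,255).astype(np.uint8)
m=np.zeros((400,800,3),np.uint8); m[:,:400]=cv2.resize(f[255:455,185:385],(400,400)); m[:,400:]=cv2.resize(f[150:270,190:310],(400,400))
cv2.imwrite("pics/s2.png",m[:,:,::-1])
```

```text
(no output)
```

View pics/s2.png

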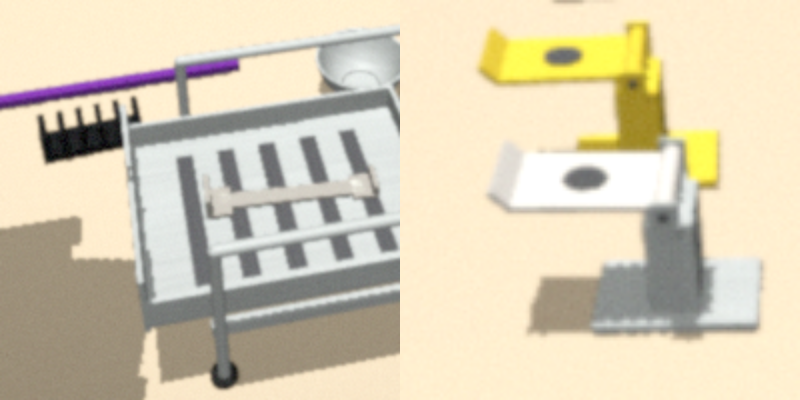

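Shelf plate is home (its corner is now at side (246,306)) with the retractor on the tray. Now to the flag: cross over, yaw, then tilt 45° forward.

>>> apply_moves(
  plan=[
    [0.05,0.96,0,0,0,-0.0175],
    [0.05,0.96,0,0,0,-0.0175],
    [0.05,0.96,0,0,0,-0.0175],
    [0.05,0.96,0,0,0,-0.0175],
    [0.05,0.96,0,0,0,-0.0175],
    [0.05,0.96,0,0,0,-0.0175],
    [0.05,0.96,0,0,0,-0.0175],
    [0.05,0.96,0,0,0,-0.0175],
    [0.05,0.96,0,0,0,-0.0175],
    [0.05,0.96,0,0,0,-0.0175],
    [0.05,0.96,0,0,0,-0.0175],
    [0.05,0.96,0,0,0,-0.0175],
    [0.05,0.96,0,0,0,-0.0175],
    [0,0.96,0,0,0,-0.0175],
    [0,0,0,0,0,0],
  ],
)

```text
time_s: 8.32
tcp_pos: [0.4511, 0.2318, 0.1929]
tool_rot: [0.996, -0.087, 0.0, -0.001]
force: [0.6, -0.8, 0.5]
finger_gap: 0.0004
gripper_force: 0.0
```

>>> apply_moves(
  plan=[
    [0,0,0,-0.034,-0.197,0],
    [0,0,0,-0.034,-0.197,0],
    [0,0,0,-0.034,-0.197,0],
    [0,0,0,-0.034,-0.197,0],
    [0,0,0,-0.034,-0.197,0],
    [0,0,0,0,0,0],
  ],
)

```text
time_s: 9.07
tcp_pos: [0.4559, 0.2216, 0.1749]
tool_rot: [0.989, -0.084, 0.12, 0.037]
force: [-1.3, 0.8, -0.3]
finger_gap: 0.0005
gripper_force: 0.0
```

```bash
cat > st.py <<'E'
from h import *
from scipy.spatial.transform import Rotation as R
o=readout.get_obs(); M=R.from_quat(o["tool_rot"]).as_matrix(); P=np.array([.600,.2025,.085]);F=np.array([.9856,-.169,0]);Y=np.array([.169,.9856,0])
tip=o["tcp_pos"]+.022*M[:,2]
fl=lambda p:np.array([(p-P)@F,(p-P)@Y,p[2]]).round(4)
print("tcp fl",fl(o["tcp_pos"]),"tip fl",fl(tip),"ztool",M[:,2].round(3),"ytool",M[:,1].round(3)); print(o["qpos"].round(2),o["force"].round(1),o["time_s"])
E
python3 st.py
```

```text
tcp fl [-0.1453 -0.0055  0.1749] tip fl [-0.1399 -0.0067  0.1536] ztool [ 0.23  -0.092 -0.969] ytool [-0.174 -0.983  0.052]
[-0.84  0.14  0.11  2.15  0.3   0.76 -2.68] [-1.3  0.8 -0.3] 9.075
```

The last joint is at its limit (-2.68); a half turn of the tool about z gives it room. Level first, then turn +180°.

>>> apply_moves(
  plan=[
    [-0.1,0.1,0.3,0.059,0.149,0],
    [-0.1,0.1,0.3,0.059,0.149,0],
    [0,0,0,0,0,0.22],
    [0,0,0,0,0,0.22],
    [0,0,0,0,0,0.22],
    [0,0,0,0,0,0.22],
    [0,0,0,0,0,0.22],
    [0,0,0,0,0,0.22],
    [0,0,0,0,0,0.22],
    [0,0,0,0,0,0.22],
    [0,0,0,0,0,0.22],
    [0,0,0,0,0,0.22],
    [0,0,0,0,0,0.22],
    [0,0,0,0,0,0.22],
    [0,0,0,0,0,0.22],
    [0,0,0,0,0,0.22],
    [0,0,0,0,0,0.22],
    [0,0,0,0,0,0.22],
    [0,0,0,0,0,0.22],
    [0,0,0,0,0,0.22],
  ],
)

```text
time_s: 11.58
tcp_pos: [0.4511, 0.2261, 0.1936]
tool_rot: [0.099, 0.995, 0.001, 0.001]
force: [0.8, 0.5, -0.4]
finger_gap: 0.0003
gripper_force: 0.0
```

```bash
python3 st.py
```

```text
tcp fl [-0.1508 -0.0019  0.1936] tip fl [-0.1507 -0.0018  0.1716] ztool [ 0.002  0.002 -1.   ] ytool [0.197 0.98  0.002]
[-0.35  0.2  -0.27  2.01  0.06  0.94  0.72] [ 0.8  0.5 -0.4] 11.575
```

Good. Now tilt.

>>> apply_moves(
  plan=[
    [0,0,0,-0.034,-0.197,0],
    [0,0,0,-0.034,-0.197,0],
    [0,0,0,-0.034,-0.197,0],
    [0,0,0,-0.034,-0.197,0],
    [0,0,0,-0.034,-0.197,0],
    [0,0,0,0,0,0],
  ],
)

```text
time_s: 12.32
tcp_pos: [0.449, 0.221, 0.1897]
tool_rot: [0.098, 0.938, -0.034, 0.33]
force: [1.0, 0.5, -0.1]
finger_gap: 0.0005
gripper_force: 0.0
```

```bash
python3 st.py
```

```text
tcp fl [-0.152  -0.0073  0.1897] tip fl [-0.1382 -0.0078  0.1725] ztool [ 0.613 -0.128 -0.78 ] ytool [0.206 0.979 0.001]
[-0.69  0.08 -0.33  2.37  1.07  0.77 -0.49] [ 1.   0.5 -0.1] 12.325
```

>>> apply_moves(
  plan=[
    [0.03,0.06,-0.86,0,0,0],
    [0,0.06,-0.86,0,0,0],
    [0,0.06,-0.86,0,0,0],
    [0,0.04,-0.86,0,0,0],
    [0,0,-0.86,0,0,0],
    [0,0,0,0,0,0],
  ],
)

```text
time_s: 13.08
tcp_pos: [0.451, 0.2265, 0.06]
tool_rot: [0.099, 0.939, -0.036, 0.328]
force: [0.2, -0.3, 0.2]
finger_gap: 0.0003
gripper_force: 0.0
```

```bash
python3 st.py
python3 - <<'E'
from h import *
f,K,T=cam("side"); f=np.clip(f*1.4,0,255).astype(np.uint8)
cv2.imwrite("pics/s3.png",cv2.resize(f[140:280,140:327],None,fx=4,fy=4)[:,:,::-1])
E
```

```text
tcp fl [-0.1509 -0.0016  0.06  ] tip fl [-0.1372 -0.0021  0.0428] ztool [ 0.61  -0.132 -0.782] ytool [ 0.21   0.978 -0.001]
[-0.74  0.39 -0.32  2.43  1.51  0.75 -1.04] [ 0.2 -0.3  0.2] 13.075
```

View pics/s3.png

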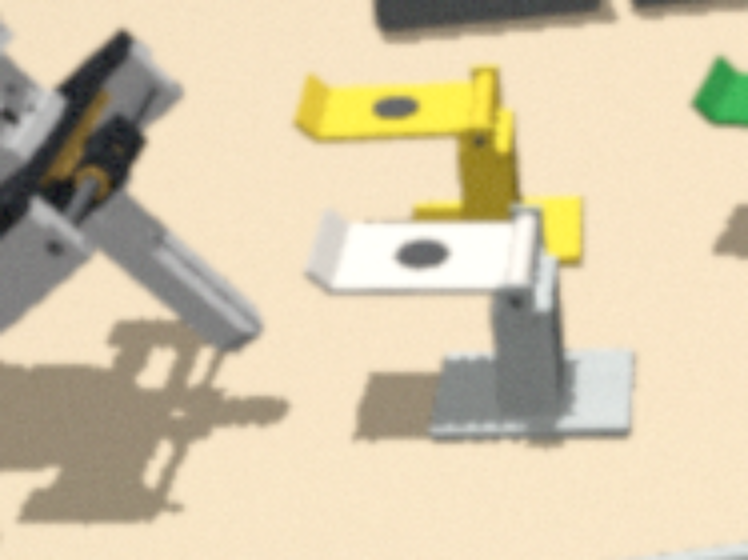

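The tilted fingertip at crop (240,330) is in line with the white paddle and below its lip. Sliding it under.

>>> apply_moves(
  plan=[
    [0.48,-0.08,0,0,0,0],
    [0.48,-0.08,0,0,0,0],
    [0.48,-0.08,0,0,0,0],
    [0.48,-0.08,0,0,0,0],
    [0,0,0.25,0,0,0],
    [0,0,0.25,0,0,0],
    [0,0,0,0,0,0],
  ],
)

```text
time_s: 14.0
tcp_pos: [0.5082, 0.2188, 0.0771]
tool_rot: [0.099, 0.938, -0.033, 0.331]
force: [1.0, -0.5, -0.6]
finger_gap: 0.0004
gripper_force: 0.0
```

```bash
python3 st.py
python3 - <<'E'
from h import *
f,K,T=cam("side"); f=np.clip(f*1.4,0,255).astype(np.uint8)
cv2.imwrite("pics/s4.png",cv2.resize(f[140:280,140:327],None,fx=4,fy=4)[:,:,::-1])
E
```

```text
tcp fl [-0.0933  0.0005  0.0771] tip fl [-0.0795  0.0001  0.06  ] ztool [ 0.614 -0.127 -0.779] ytool [0.207 0.978 0.004]
[-0.66  0.38 -0.25  2.36  1.53  0.68 -0.9 ] [ 1.  -0.5 -0.6] 14.0
```

View pics/s4.png

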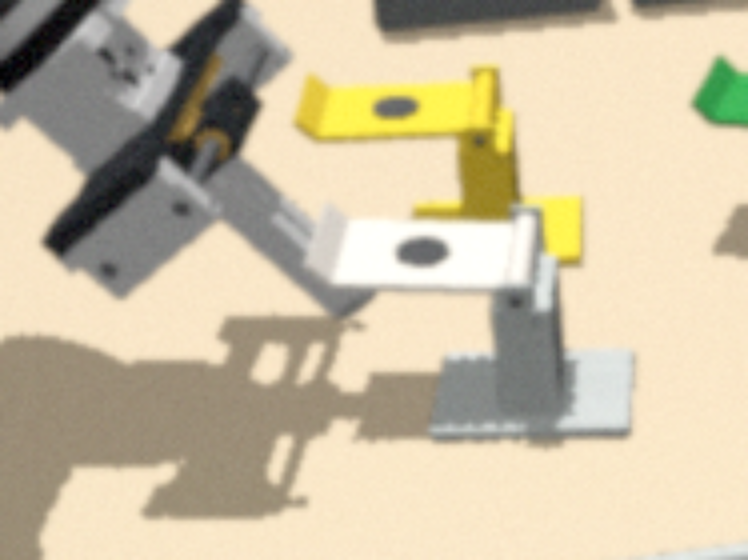

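The tip is hooked under the lip (crop (360,300)). Lifting along the arc.

>>> apply_moves(
  plan=[
    [0.03,0,0.3,0,0,0],
    [0.05,-0.01,0.3,0,0,0],
    [0.08,-0.01,0.3,0,0,0],
    [0.1,-0.02,0.3,0,0,0],
    [0.15,-0.03,0.28,0,0,0],
    [0.19,-0.03,0.27,0,0,0],
    [0.21,-0.04,0.26,0,0,0],
    [0.24,-0.04,0.25,0,0,0],
    [0,0,0,0,0,0],
  ],
)

```text
time_s: 15.18
tcp_pos: [0.54, 0.213, 0.1444]
tool_rot: [0.099, 0.938, -0.033, 0.331]
force: [-0.1, 0.3, 0.4]
finger_gap: 0.0006
gripper_force: 0.0
```

```bash
python3 st.py
python3 - <<'E'
from h import *
f,K,T=cam("side"); f=np.clip(f*1.4,0,255).astype(np.uint8)
cv2.imwrite("pics/s5.png",cv2.resize(f[120:280,140:327],None,fx=3,fy=3)[:,:,::-1])
E
```

```text
tcp fl [-0.0609  0.0002  0.1444] tip fl [-0.0472 -0.0003  0.1273] ztool [ 0.614 -0.128 -0.779] ytool [0.208 0.978 0.003]
[-0.61  0.26 -0.24  2.29  1.3   0.65 -0.57] [-0.1  0.3  0.4] 15.175
```

View pics/s5.png

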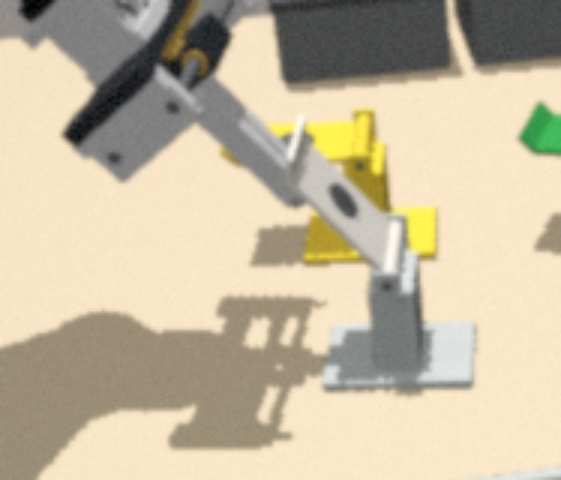

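The paddle is at about 45°, resting on the finger. Continuing over the top and down.

>>> apply_moves(
  plan=[
    [0.3,-0.05,0.28,0,0,0],
    [0.3,-0.05,0.28,0,0,0],
    [0.36,-0.06,0.1,0,0,0],
    [0.36,-0.06,0.1,0,0,0],
    [0.37,-0.06,-0.02,0,0,0],
    [0.37,-0.06,-0.03,0,0,0],
    [0.35,-0.06,-0.16,0,0,0],
    [0.35,-0.06,-0.16,0,0,0],
    [0.26,-0.05,-0.27,0,0,0],
    [0.26,-0.05,-0.27,0,0,0],
    [0.16,-0.03,-0.35,0,0,0],
    [0.16,-0.03,-0.35,0,0,0],
    [0,0,0,0,0,0],
  ],
)

```text
time_s: 16.85
tcp_pos: [0.6476, 0.194, 0.1174]
tool_rot: [0.099, 0.938, -0.034, 0.33]
force: [0.3, 1.0, 0.2]
finger_gap: 0.0004
gripper_force: 0.0
```

>>> apply_moves(
  plan=[
    [0.03,0,-0.2,0,0,0],
    [0.03,0,-0.15,0,0,0],
  ],
)

```text
time_s: 17.1
tcp_pos: [0.6498, 0.1945, 0.1084]
tool_rot: [0.099, 0.938, -0.033, 0.331]
force: [-16.1, -0.9, 26.9]
finger_gap: 0.0003
gripper_force: 13.3
```

```bash
python3 st.py
```

```text
tcp fl [0.0504 0.0006 0.1084] tip fl [0.0642 0.0001 0.0912] ztool [ 0.614 -0.128 -0.779] ytool [0.207 0.978 0.003]
[-0.51  0.42 -0.14  2.14  1.45  0.54 -0.55] [-16.1  -0.9  26.9] 17.1
```

Firm on the stop at the expected height. Retract up and check.

>>> apply_moves(
  plan=[
    [0,0,0.3,0,0,0],
    [-0.2,0.03,0.8,0,0,0],
    [-0.5,0.08,0.9,0,0,0],
    [-0.9,0.15,0.8,0,0,0],
    [-0.9,0.15,0.5,0,0,0],
    [-0.9,0.15,0.3,0,0,0],
    [-0.9,0.15,0,0,0,0],
    [0,0,0,0,0,0],
  ],
)

```text
time_s: 18.1
tcp_pos: [0.5191, 0.2163, 0.216]
tool_rot: [0.098, 0.938, -0.033, 0.331]
force: [0.2, 0.5, 1.0]
finger_gap: 0.0004
gripper_force: 0.0
```

Run:
```python
from h import *
m=np.zeros((600,800,3),np.uint8)
for n,i in(("scene",0),("side",1)):
    f,K,T=cam(n); f=np.clip(f*1.4,0,255).astype(np.uint8)
    m[:300,400*i:400*i+400]=cv2.resize(f,(400,300))
    (x,y,w)=[(330,150,100),(210,150,133)][i]
    m[300:,400*i:400*i+400]=cv2.resize(f[y:y+int(w*.75),x:x+w],(400,300))
cv2.imwrite("pics/f.png",m[:,:,::-1])
```

```text
(no output)
```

View pics/f.png

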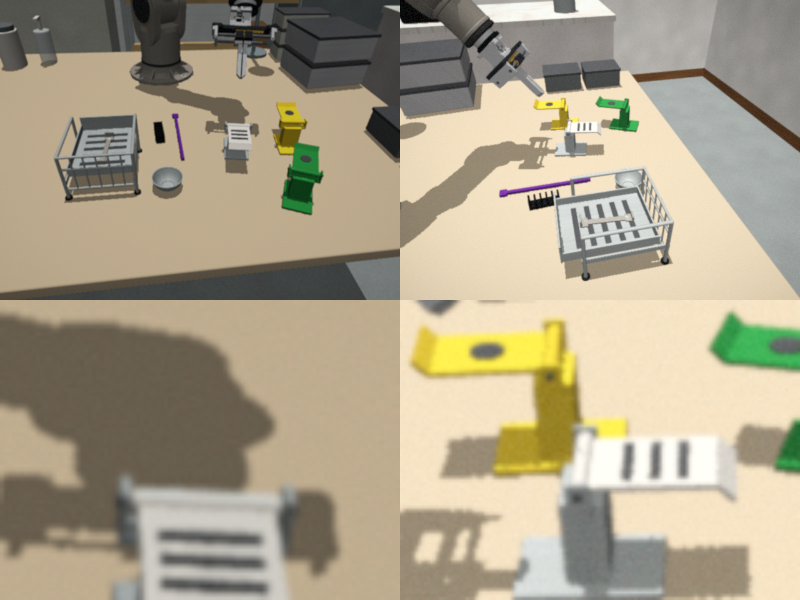

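The paddle lies level on the far side with its three bars up (side crop (655,460)). The shelf is home with the retractor on it, nothing else has moved, and the arm is clear.

```bash
python3 -c "
from bench import bot
print(bot.hand_in())"
```

```text
the job is handed in; nothing more can be done
None
```

The tray shelf is pushed home against its stop with the retractor still lying on it, and the white status paddle is flipped flat to the far side, three-bar face up; the job was handed in at about 18 s of robot time.

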